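# Fetch a vial from under the analyser cover with a trigger reacher

### The arm

A 6-joint arm with a two-finger parallel gripper is mounted at the origin on the work surface. World frame = base frame: x ahead of the robot, y to its left, z up, the work surface at z = 0. Lengths are in m, angles in degrees, forces in N, time in s.
With the tool pointing down it reaches from about 0.25 to 0.8 m from the base axis. Payload 8.5 kg.
Tool frame: the origin (TCP) lies at the very end of the fingers, on their centre line; the grasp point (between the pads) lies 19 mm behind it; z points along the fingers, y is the direction in which the jaws open and shut (so a half turn about z gives the same grasp; the last joint's range is limited). The gripper opens to 85 mm and grips with 20 to 120 N. Pads are 22 mm wide; open, the fingers measure 114 mm over their backs; the gripper's body (76 mm by 85 mm) begins 54 mm behind the grasp point. The pads swing forward as they close: fully open they stand 13 mm farther back than shut.
Start: joints at [-64.515, 13.648, -0.773, 75.585, 0, 90], TCP at [0.226, -0.474, 0.231] pointing down, gripper open.
Joint ranges: [-152.45, 152.45], [-59.26, 108.67], [-65.41, 83.53], [-104.44, 129.93], [-82.83, 76.93], [-180, 180]. Speed limits (degrees/s): [127.2, 127.2, 159.86, 180, 180, 180].

### API

Orientations are given as [roll, pitch, yaw] about the fixed x, y, z axes, in that order (R = Rz(yaw) Ry(pitch) Rx(roll)).
In Python, from workcell import sense, snapshot, calibration, sign_off gives the robot as it stands. The module is installed in compiled form; this text tells all that it offers.
- The arm moves only by the shell command python3 -m jog 'ROWS' [FORCE]. ROWS is JSON, a list that holds one entry, the list of rows, each a list of 7 numbers: the shift along the tool's x, y, z normalised to -1 to 1, where 1 is 0.5 m, then the turn, a rotation vector about the tool's x, y, z normalised to -1 to 1, where 1 is 90 degrees, then the closure, from 0 (fully open) to 1 (shut). In form: [[[dx, dy, dz, ax, ay, az, hand], ...]]. A call has 1 to 20 rows; each row is the pose to reach, as a shift and turn from the pose measured when the call began, along the tool's axes at that moment; what a row does not reach only later rows make up. A row lasts 1/8 s, in which the tool goes at most 62.5 mm and 10.7 degrees, less where a joint would pass 70% of its speed; a pose out of reach is approached as far as the arm can. A call with a number of a shift or a turn outside -1 to 1 is refused whole. A call with a gripper value outside its range is refused whole. The fingers move at their own pace and stop on an object; FORCE is the grip in N (left out, the last holds). Time passes only in rows, so rows that repeat a pose let the fingers close. It gives the time, the measured TCP pose, the force and the opening at its end, in the units of the state.
- sense(): the state, without advancing time (a new reading comes with each control period).
- snapshot(name): name is "side" or "top" or "wrist"; returns the picture (384x512x3 uint8, blue, green, red); there is no depth.
- calibration(name): a dict with "mtx" (3x3 intrinsics, pixels), "D" ([k1, k2, p1, p2, k3] as OpenCV has them; the pictures are not rectified), "pose" (4x4, takes a point from camera to world coordinates); the wrist camera has in their place "T_tool_cam" (4x4, takes a point from camera to tool coordinates, whose origin is the TCP and whose axes are the flange's). Camera axes: x right, y down, z forward; pixel columns grow to the right and rows downward; lengths in m; the calibration is good to about 2 mm. A picture is of the moment at which its call begins: read the wrist's pose just before it. calibration takes no time and is no camera call.
- sign_off(): hands the job in, once; it reports no verdict.
The state is a dict: "time": time; "q": joint angles; "joint_vel": joint speeds; "effort": joint torques, N m; "tcp_pos": TCP position; "eef_rot": TCP orientation; "ft_force": force on the tool from outside, world axes, zero at the start; "wrist_torque": the same for the moment, N m; "grip_width": finger opening in m.
Only numpy, scipy, OpenCV 4.12 (cv2) and the standard library are available. Lean on these libraries where they do the work, as an engineer would, in place of code of your own. Each camera call takes 0.05 s, during which the arm holds its last target. There are 200 camera calls.

### The job

The red-capped glass vial has slid to the back of the low lane under the analyser's clear cover, too low for a hand. Take the orange reacher by its grip, slide its jaws in around the vial, squeeze the trigger gently by feel until both jaws hold the vial without cracking it, and draw it out standing into the blue outlined zone on the bench in front; then let it and the reacher go. Use only the reacher on the vial, do not knock the analyser, and leave the blue-capped vial, the bottle and the tube rack alone.

Things in the scene. Friction and masses are not known exactly. Their poses are not given: they have to be found in the camera images.
- analyser: White bench analyser, fixed. Origin on the bench, middle of the lane's open edge; x inward (about world +y), z up. Clear cover 300 mm wide (y), x=0 to 140 mm, 6 mm thick, underside 55 mm up; flat bench below; back wall face at x=140 mm; 16 mm posts at x=12, y=+-140 mm; housing behind, x=152 to 362, 400 mm wide, 150 mm high (fittings to 240). More than 20 N on it counts as knocked
- zone (a point): Centre of the blue outlined zone, a flat print on the bench before the opening, fixed to the analyser: analyser x=-115 to -25 mm, y=-120 to +120 mm. Axes as the analyser's
- reacher: Reacher standing on its base (100 x 46 x 10 mm), about 0.2 kg. Origin on its underside, below the middle of the grip; x along the shaft to the jaws, z up. Shaft 14 mm thick, x=35 to 185 mm, top 24 mm up; black crosshead 66 mm wide, 28 mm high, front face (throat) at x=195 mm; two straight jaws from there to x=245 mm, 5 to 27 mm up
- grip (a point): On the reacher at x=0, 52 mm up, midway in the grip: fixed orange post (30 mm wide in y, 10 to 75 mm up, rear face at x=-32 mm) and red trigger post (26 mm wide, 12 to 75 mm up, front face at x=+32 mm when free). One hand spans both, 64 mm, and squeezes along x. As two equal fingers squeeze, the whole reacher moves forward by half the trigger's travel
- trigger (a joint): How far the red trigger is pulled towards the orange post, m: 0 free, 0.026 at its stop. Its spring pushes out with 4 N at 0, plus 0.1 N per mm. Each mm of pull closes the moving jaw 0.9 mm; once both jaws meet the vial it is stiff: each further mm adds about 6 N of pinch, and the finger force rises by 0.9 of the pinch. Letting go opens the jaws
- jaw_mouth (a point): Point midway between the nominal open jaws, on the reacher at x=222 mm, 16 mm above the bench: where the vial's axis should be
- jaw_moving: Steel jaw with rubber face on the reacher's -y side, driven by the trigger. Origin at its root (x=195 mm), on the gripping face, at the height of the reacher's underside. Face at y=-18 mm when free, it moves to +y; body 8 mm thick, behind the face
- jaw_set: The other jaw, +y side; it stays where it has been set: face between y=14 and 22 mm, different each time, so the trigger travel at which the vial is met must be felt. Origin as for the moving jaw
- red_vial: The vial to fetch: amber glass with a red cap, standing, 22 mm diameter, 36 mm high, about 40 g; origin at the middle of its underside. Cracks if either jaw presses it with more than 12 N; 3 to 8 N holds it well. Falls over if pushed high
- blue_vial: Same vial with a blue cap, beside it under the cover; leave it alone
- bottle: Loose reagent bottle, 52 mm diameter, 100 mm high, origin under its centre; leave it alone
- tube_rack: Loose white rack with sample tubes, 70 x 160 mm, 95 mm high, origin under its centre; leave it alone

How it is judged (in metres and radians):
On the way, in this order (a step that is already met when the one before it is completed fails the run):
1. both jaws of the hand-held reacher pinch the red-capped vial while it still stands under the cover (contact force between each of jaw_moving, jaw_set and red_vial above 1.5 N and contact force between the fingers and reacher above 1 N and x of red_vial in the frame of analyser above 0.03 m), for 0.2 s.
2. the vial, still pinched by both jaws, is drawn out in front of the cover (contact force between each of jaw_moving, jaw_set and red_vial above 0.5 N and x of red_vial in the frame of analyser below -0.015 m), for 0.1 s.
At the end, for the whole second after the job is handed in: The red-capped vial stands upright (within 0.15 rad) and at rest on the bench with its axis inside the blue outline (3 mm grace); the trigger is let out (under 4 mm), the moving jaw is off the vial, and the reacher stands at rest on the bench (x of red_vial in the frame of analyser between -0.118 and -0.022 m and y of red_vial in the frame of analyser between -0.123 and 0.123 m and angle between red_vial's own z axis and vertical below 0.15 rad and height (world z) of red_vial below 0.006 m and linear speed of each of red_vial, reacher below 0.02 m/s and value of joint trigger below 0.004 m and contact force between jaw_moving and red_vial below 0.5 N and angle between reacher's own z axis and vertical below 0.2 rad); the robot touches nothing.
It fails at once if a jaw presses the red-capped vial with more than 12 N (contact force between any of jaw_moving, jaw_set and red_vial above 12 N).
It fails at once if the red-capped vial falls over (tilts beyond 0.6 rad) (angle between red_vial's own z axis and vertical above 0.6 rad).
It fails at once if the robot touches the red-capped vial itself (contact force between any of the fingers, the arm and red_vial above 0.3 N).
It fails at once if the analyser is pressed with more than 20 N (contact force between analyser and anything else above 20 N).
It fails at once if the blue-capped vial, the bottle or the tube rack is moved by more than 20 mm (distance of any of blue_vial, bottle, tube_rack from where it was at the start of the episode above 0.02 m).
It also fails if it takes over 64 s, if anything falls off the work surface, if the arm or the gripper's body presses on something with over 40 N, if the wrist force passes 120 N, or if a joint passes its speed limit or range.

## Working session

There is one attempt and no reset: what is moved stays moved. The work goes in short steps, Python scripts to look and compute and a shell command to move; the robot and the scene stay as the last step left them, time stands still between calls to the robot, and variables do not carry over. Pictures are saved under pics/ and viewed, about 8 in all and at most 12, crops included, and the job is handed in when it is done.

```bash
mkdir -p pics; cat > h.py <<'E'
import numpy as np, cv2
from workcell import sense, snapshot, calibration, sign_off
from scipy.spatial.transform import Rotation as R
def campose(n, s=None):
    c=calibration(n)
    if n!='wrist': return np.array(c['mtx']),np.array(c['D'],float),np.array(c['pose'])
    s=s or sense(); T=np.eye(4); T[:3,:3]=R.from_euler('xyz',s['eef_rot'],degrees=True).as_matrix(); T[:3,3]=s['tcp_pos']
    return np.array(c['mtx']),np.array(c['D'],float),T@np.array(c['T_tool_cam'])
def toplane(n,uv,z,s=None):
    K,D,P=campose(n,s); p=cv2.undistortPoints(np.array(uv,float).reshape(-1,1,2),K,D).reshape(-1,2)
    d=np.c_[p,np.ones(len(p))]@P[:3,:3].T; o=P[:3,3]
    return o+d*((z-o[2])/d[:,2])[:,None]
def proj(n,X,s=None):
    K,D,P=campose(n,s); Q=np.linalg.inv(P); return cv2.projectPoints(np.array(X,float).reshape(-1,3),cv2.Rodrigues(Q[:3,:3])[0],Q[:3,3],K,D)[0].reshape(-1,2)
E
python3 - <<'E'
from h import *
s=sense(); print(s)
for n in('top','side','wrist'): 
    im=snapshot(n); cv2.imwrite(f'pics/{n}0.png',im)
a=[cv2.imread(f'pics/{n}0.png') for n in('top','side')]
for n in('top','side'):
    print(n, campose(n)[2].round(3).tolist(), campose(n)[0].round(0).tolist())
E
```

```text
{'time': 0.0, 'q': array([-6.45146083e+01,  1.36813387e+01, -8.16102760e-01,  7.55846780e+01,
        9.88599078e-04,  9.00016720e+01]), 'joint_vel': array([-0.01978569, -0.05112786,  0.04866398, -0.00953497, -0.01574803,
        0.00382509]), 'effort': array([-1.15034560e-03, -5.38783729e+01,  3.46433687e+01,  1.86180754e-02,
       -2.05003050e-05, -1.10963799e-05]), 'tcp_pos': array([ 0.22572544, -0.47354162,  0.23067984]), 'eef_rot': array([-1.79917880e+02, -9.86201619e-04,  2.54837182e+01]), 'ft_force': array([-0.66760732,  0.97959204, -0.5829609 ]), 'wrist_torque': array([-0.01127826,  0.01752115, -0.02037413]), 'grip_width': 0.08557216281751909}
top [[-0.089, -0.972, 0.219, 0.337], [-0.996, 0.088, -0.014, -0.073], [-0.006, -0.22, -0.976, 1.224], [0.0, 0.0, 0.0, 1.0]] [[435.0, 0.0, 253.0], [0.0, 435.0, 186.0], [0.0, 0.0, 1.0]]
side [[0.985, -0.124, 0.121, 0.46], [-0.172, -0.607, 0.776, -0.815], [-0.023, -0.785, -0.619, 0.652], [0.0, 0.0, 0.0, 1.0]] [[425.0, 0.0, 254.0], [0.0, 425.0, 190.0], [0.0, 0.0, 1.0]]
```

View pics/top0.png

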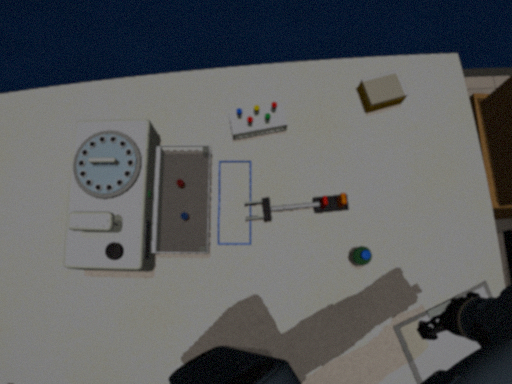

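View pics/side0.png

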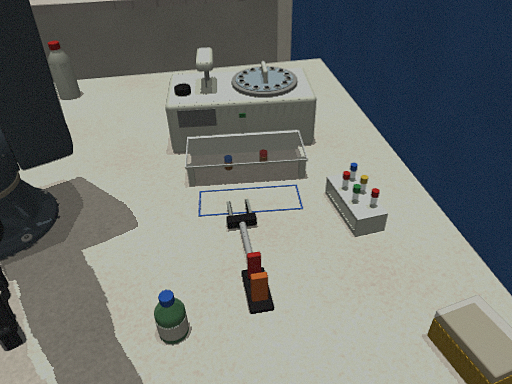

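Top view: red cap at (181,183), blue cap (185,216), zone outline about (218–252, 160–244), reacher jaws at (246, 205/220), grip at (325–345, 202). The side view agrees with this. Next I'll measure by masks.

```bash
python3 - <<'E'
from h import *
def comps(m,lo=3):
    n,l,st,c=cv2.connectedComponentsWithStats(m.astype(np.uint8)); return [(st[i,4],c[i].round(1).tolist(),st[i,:4].tolist()) for i in range(1,n) if st[i,4]>=lo]
for n in('top','side'):
    im=cv2.imread(f'pics/{n}0.png'); h=cv2.cvtColor(im,cv2.COLOR_BGR2HSV); H,S,V=h[...,0],h[...,1],h[...,2]
    red=((H<6)|(H>172))&(S>130)&(V>60); org=(H>=6)&(H<16)&(S>150)&(V>110); blue=(H>100)&(H<130)&(S>110)&(V>60)
    if n=='top': blue[:140]=0
    print(n,'red',comps(red)); print('org',comps(org)); print('blue',[c for c in comps(blue,8) if c[0]<3000])
    bl=[c for c in comps(blue,60) if c[2][2]>25 and c[0]<2000]
    for c in bl:
        x,y,w,hh=c[2]; mm=np.zeros(blue.shape,np.uint8); mm[y:y+hh,x:x+w]=blue[y:y+hh,x:x+w]
        p=cv2.findNonZero(mm); q=cv2.approxPolyDP(cv2.convexHull(p),4,True).reshape(-1,2); print('zone',q.tolist(), toplane(n,q,0)[:,:2].round(4).tolist())
im=cv2.imread('pics/top0.png')[130:270,140:360]; cv2.imwrite('pics/top_c.png',cv2.resize(im,None,fx=3.6,fy=3.6,interpolation=cv2.INTER_CUBIC))
E
```

```text
top red [(np.int32(17), [273.6, 104.7], [272, 103, 4, 5]), (np.int32(20), [249.5, 119.5], [248, 117, 4, 6]), (np.int32(23), [179.2, 182.2], [177, 180, 6, 6]), (np.int32(42), [325.0, 200.2], [322, 196, 6, 9])]
org [(np.int32(16), [344.0, 197.1], [341, 194, 6, 9])]
blue [(np.int32(22), [183.9, 215.2], [181, 213, 6, 6]), (np.int32(81), [365.5, 254.3], [361, 250, 10, 10])]
side red [(np.int32(39), [52.9, 42.4], [48, 40, 11, 5]), (np.int32(29), [53.2, 47.4], [49, 46, 11, 4]), (np.int32(43), [263.1, 152.9], [260, 150, 7, 7]), (np.int32(42), [346.1, 174.6], [343, 171, 7, 9]), (np.int32(40), [375.0, 191.5], [372, 188, 7, 10]), (np.int32(239), [253.5, 262.3], [247, 252, 14, 27])]
org [(np.int32(97), [258.4, 275.4], [250, 272, 17, 8])]
blue [(np.int32(44), [227.9, 158.3], [225, 155, 7, 8]), (np.int32(30), [353.4, 165.7], [351, 163, 6, 8]), (np.int32(100), [284.5, 203.1], [252, 185, 51, 28]), (np.int32(14), [262.5, 187.0], [256, 187, 14, 1]), (np.int32(13), [277.0, 186.0], [271, 186, 13, 1]), (np.int32(87), [208.9, 203.1], [199, 189, 30, 27]), (np.int32(15), [233.8, 188.9], [227, 188, 14, 2]), (np.int32(13), [248.0, 188.0], [242, 188, 13, 1]), (np.int32(11), [241.4, 212.2], [238, 212, 9, 2]), (np.int32(196), [165.5, 297.8], [158, 290, 16, 17])]
zone [[302, 208], [252, 212], [252, 188], [296, 185]] [[0.6876, -0.0865], [0.5702, -0.0773], [0.5856, 0.0122], [0.6959, 0.0021]]
zone [[228, 213], [199, 215], [200, 191], [228, 189]] [[0.5148, -0.0698], [0.4479, -0.0634], [0.4568, 0.0262], [0.5262, 0.0202]]
```

View pics/top_c.png

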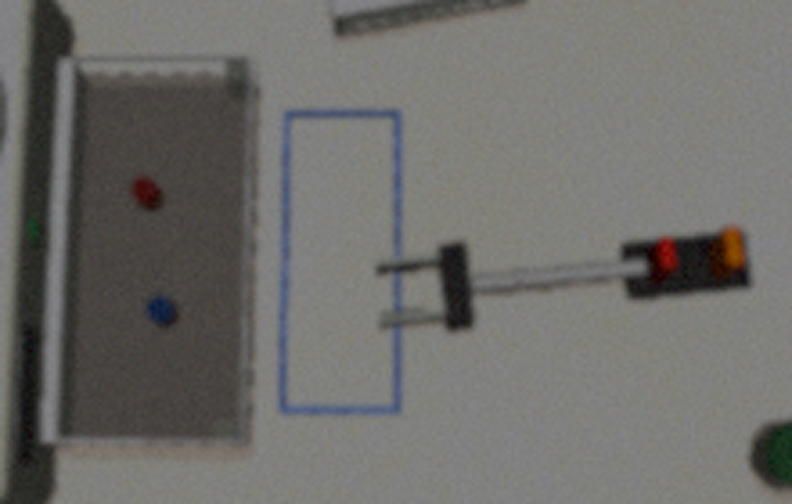

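The crop shows the zone corners at about (287,112), (400,112), (400,410) and (283,410). The base outline is (622,245)–(748,285), the crosshead (456,285) and the red cap (147,193).

```bash
python3 - <<'E'
from h import *
f=lambda uv:np.array(uv,float)/3.6+[140,130]-0.36
zt=toplane('top',f([(287,112),(400,112),(400,410),(283,410)]),0)[:,:2]
zs=toplane('side',[(296,185.5),(302,208.5),(199.5,215),(200,190)],0)[:,:2]
print(zt.round(4).tolist(), zs.round(4).tolist())
loc=np.array([[-25,-120],[-115,-120],[-115,120],[-25,120]])/1e3
def fit(w,l=loc):
    a=w-w.mean(0);b=l-l.mean(0); A=np.complex128(1j); wa=a[:,0]+1j*a[:,1]; lb=b[:,0]+1j*b[:,1]
    th=np.angle((wa*lb.conj()).sum()); Rm=np.array([[np.cos(th),-np.sin(th)],[np.sin(th),np.cos(th)]]); return np.degrees(th), w.mean(0)-Rm@l.mean(0), Rm
for w in(zt,zs):
    th,o,Rm=fit(w); print('analyser yaw',th,o)
w=(zt+zs)/2; th,o,Rm=fit(w); print('an',th,o)
for nm,t,s in(('red',(179.2,182.2),(263.1,152.9)),('blue',(183.9,215.2),(227.9,158.3))):
    a=toplane('top',[t],.034)[0,:2]; b=toplane('side',[s],.031)[0,:2]
    print(nm,a,b,'local',Rm.T@(a-o),Rm.T@(b-o))
# reacher
b=toplane('top',f([(622,245),(745,230),(748,285),(630,298)]),.009)[:,:2]; print('base',b.round(4).tolist(),b.mean(0))
print('crosshead',toplane('top',f([(456,243),(456,326)]),.028)[:,:2], 'shaft', toplane('top',f([(480,284),(640,268)]),.02)[:,:2])
print('tips',toplane('top',f([(378,269),(381,323)]),.027)[:,:2],'throat',toplane('top',f([(440,266),(444,316)]),.027)[:,:2])
print('trig', toplane('top',[(325,199)],.07)[:,:2],'post',toplane('top',[(344,198)],.072)[:,:2])
print('side jaws', toplane('side',[(227,202),(248,200)],.027)[:,:2], 'base',toplane('side',[(249,310),(272.5,306.5)],0)[:,:2])
E
```

```text
[[0.6972, 0.0009], [0.6888, -0.0905], [0.4486, -0.0692], [0.4566, 0.0217]] [[0.6954, 0.0001], [0.6872, -0.0882], [0.4491, -0.0636], [0.4571, 0.0302]]
analyser yaw 84.97739997913864 [0.57890754 0.03545904]
analyser yaw 83.63387469790365 [0.57994599 0.03920109]
an 84.30760275442687 [0.57942485 0.03733509]
red [0.63502428 0.11671335] [0.6341031  0.11634793] local [ 0.08450161 -0.0474519 ] [ 0.08404662 -0.04657152]
blue [0.53980575 0.10862873] [0.53912481 0.11010402] local [0.06701234 0.04649518] [0.06841282 0.0473191 ]
base [[0.5614, -0.2558], [0.5644, -0.3555], [0.5202, -0.3519], [0.5187, -0.2571]] [ 0.54117471 -0.30506703]
crosshead [[ 0.57130866 -0.12416415]
 [ 0.5064946  -0.11794583]] shaft [[ 0.53877274 -0.1400113 ]
 [ 0.53988125 -0.26606834]]
tips [[ 0.55650988 -0.06197831]
 [ 0.5141763  -0.06066694]] throat [[ 0.55451781 -0.11010038]
 [ 0.51522145 -0.10951099]]
trig [[ 0.54345182 -0.28030848]] post [[ 0.54103724 -0.33207066]]
side jaws [[ 0.51511801 -0.06210307]
 [ 0.56370127 -0.0646036 ]] base [[ 0.51908721 -0.34334448]
 [ 0.56272953 -0.34394858]]
```

```bash
python3 -m jog '[[[0.71,-0.03,0.06,0,0,0.278,0],[0.71,-0.03,0.06,0,0,0.278,0],[0.71,-0.03,0.06,0,0,0.278,0],[0.71,-0.03,0.06,0,0,0.278,0],[0.71,-0.03,0.06,0,0,0.278,0],[0.71,-0.03,0.06,0,0,0.278,0],[0.71,-0.03,0.06,0,0,0.278,0],[0.71,-0.03,0.06,0,0,0.278,0]]]' 20
python3 - <<'E'
from h import *
s=sense(); print(s['tcp_pos'],s['eef_rot'],s['ft_force'])
im=snapshot('wrist'); cv2.imwrite('pics/w1.png',im); print(campose('wrist',s)[2].round(3).tolist())
print(proj('wrist',[[.541,-.306,0.07],[.541,-.06,0.027]],s))
E
```

```text
time: 1.15
tcp_pos: [0.5395, -0.307, 0.2003]
eef_rot: [-179.9, 0.1, 0.5]
ft_force: [0.1, -0.2, 0.1]
grip_width: 0.0856
[ 0.53950101 -0.30701469  0.20032058] [-1.79920601e+02  9.62636111e-02  5.12398115e-01] [ 0.07794739 -0.19532674  0.07140656]
[[0.009, -0.959, -0.284, 0.611], [-1.0, -0.009, -0.0, -0.308], [-0.002, 0.284, -0.959, 0.343], [0.0, 0.0, 0.0, 1.0]]
[[253.5537408  184.87104223]
 [ 45.59533593 174.00579811]]
```

View pics/w1.png

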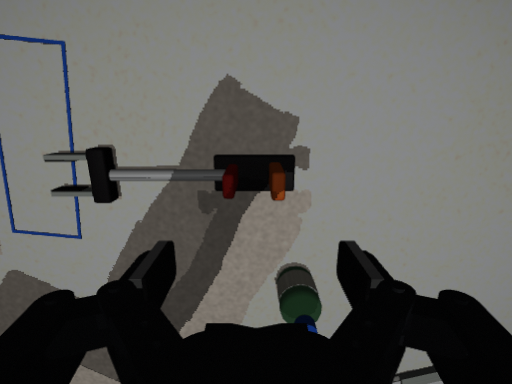

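Wrist view: base corners (214,155)–(295,191), post tops at about (229,196) and (278,197), crosshead (101,175), jaws at rows 157 and 191. The bottle is clear of the fingers.

```bash
python3 - <<'E'
from h import *
s=sense(); s['tcp_pos']=np.array([.5395,-.3070,.2003])
im=cv2.imread('pics/w1.png'); h=cv2.cvtColor(im,cv2.COLOR_BGR2HSV); H,S,V=cv2.split(h)
for nm,m in(('red',((H<5)|(H>172))&(S>150)),('org',(H>=5)&(H<16)&(S>150))):
    m=m.astype(np.uint8); m[:150]=0;m[210:]=0; p=cv2.findNonZero(m).reshape(-1,2); print(nm,p.min(0),p.max(0))
    b=p[p[:,1]>p[:,1].max()-4]; print(b.min(0),b.max(0), toplane('wrist',[[b[:,0].min(),p[:,1].max()+.5],[b[:,0].max()+1,p[:,1].max()+.5]],.075,s)[:,:2].round(4).tolist())
g=lambda uv,z:toplane('wrist',uv,z,s)[:,:2].round(4).tolist()
dark=(V<45).astype(np.uint8); dark[:140]=0;dark[215:]=0
n,l,st,c=cv2.connectedComponentsWithStats(dark)
for i in range(1,n):
    if st[i,4]>150: print(st[i],c[i], cv2.minAreaRect(cv2.findNonZero((l==i).astype(np.uint8))))
print('base',g([(214,155),(295,155),(295,191),(214,191)],.01))
cv2.imwrite('pics/w1c.png',cv2.resize(im[135:215,30:130],None,fx=7,fy=7,interpolation=cv2.INTER_CUBIC))
E
```

```text
red [106 160] [268 198]
[223 195] [233 198] [[0.5277, -0.2749], [0.5278, -0.2862]]
org [238 162] [285 199]
[272 196] [284 199] [[0.5271, -0.325], [0.5272, -0.3383]]
[  50  147   69   56 1648] [ 96.45570388 174.94235437] ((84.16023254394531, 175.4643096923828), (55.67547607421875, 65.9037857055664), 86.90594482421875)
[ 212  155   83   44 2346] [255.29710145 170.68797954] ((253.0, 176.5), (43.0, 82.0), 90.0)
base [[0.5627, -0.2573], [0.5634, -0.3555], [0.5181, -0.3577], [0.5173, -0.2557]]
```

View pics/w1c.png

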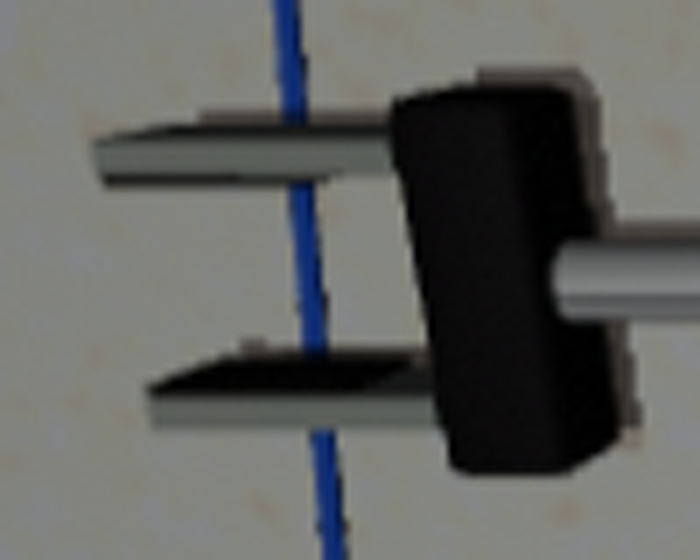

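The crop shows the moving jaw's gripping edge at crop row ~175 and the set jaw's at ~390, both on the z=27 mm top. The crosshead's front top edge runs (393,100)–(450,468).

```bash
python3 - <<'E'
from h import *
s=sense(); s['tcp_pos']=np.array([.5395,-.3070,.2003])
f=lambda uv:(np.array(uv,float)+.5)/7-.5+[30,135]
g=lambda uv,z:toplane('wrist',f(uv),z,s)[:,:2]
m=g([(100,140),(390,135),(105,178),(395,172)],.027); k=g([(150,392),(435,392),(152,428),(440,428)],.027)
print('mov',m.round(4).tolist()); print('set',k.round(4).tolist())
print('cross front',g([(393,100),(450,468)],.028).round(4).tolist(), 'shaft',g([(560,280)],.017), toplane('wrist',[(220,175)],.017,s)[:,:2])
o=np.array([.541,-.306])
for th in(90.5,91):
  c,q=np.cos(np.radians(th)),np.sin(np.radians(th)); Rm=np.array([[c,-q],[q,c]])
  print(th,((m-o)@Rm*1e3).round(1).tolist(),((k-o)@Rm*1e3).round(1).tolist())
E
```

```text
mov [[0.5643, -0.0629], [0.5654, -0.1113], [0.558, -0.0624], [0.5593, -0.1111]]
set [[0.5211, -0.0624], [0.5215, -0.1117], [0.5146, -0.0614], [0.515, -0.1115]]
cross front [[0.5713, -0.1134], [0.5081, -0.1127]] shaft [[ 0.53901646 -0.13056849]] [[ 0.53949112 -0.26482839]]
90.5 [[242.9, -25.4], [194.5, -26.1], [243.5, -19.1], [194.7, -20.0]] [[243.8, 17.8], [194.5, 17.8], [244.8, 24.2], [194.7, 24.3]]
91 [[242.7, -27.6], [194.2, -27.8], [243.3, -21.3], [194.5, -21.7]] [[243.9, 15.7], [194.6, 16.1], [245.0, 22.1], [194.9, 22.6]]
```

```bash
python3 -m jog '[[[0,0,0.1,0,0,0,0],[0,0,0.2,0,0,0,0],[0,0,0.3,0,0,0,0],[0,0,0.342,0,0,0,0.0],[0,0,0.342,0,0,0,0.15],[0,0,0.342,0,0,0,0.2],[0,0,0.342,0,0,0,0.2],[0,0,0.342,0,0,0,0.2]]]' 20
python3 -m jog '[[[0,0,0,0,0,0,0.22],[0,0,0,0,0,0,0.23],[0,0,0,0,0,0,0.23],[0,0,0,0,0,0,0.23]]]' 20
python3 -m jog '[[[0,0,0,0,0,0,0.24],[0,0,0,0,0,0,0.24],[0,0,0,0,0,0,0.24]]]' 20
python3 -m jog '[[[0,0,0,0,0,0,0.25],[0,0,0,0,0,0,0.25],[0,0,0,0,0,0,0.25]]]' 20
python3 -m jog '[[[0,0,0,0,0,0,0.26],[0,0,0,0,0,0,0.26],[0,0,0,0,0,0,0.26]]]' 20
python3 -m jog '[[[0,0,0,0,0,0,0.27],[0,0,0,0,0,0,0.27],[0,0,0,0,0,0,0.27]]]' 20
```

```text
time: 2.2
tcp_pos: [0.5394, -0.3078, 0.0308]
eef_rot: [-180.0, -0.0, 0.4]
ft_force: [-0.9, 0.1, -0.1]
grip_width: 0.0682
time: 2.7
tcp_pos: [0.5395, -0.3077, 0.0308]
eef_rot: [-180.0, -0.0, 0.4]
ft_force: [0.7, 2.8, 0.6]
grip_width: 0.0658
time: 3.08
tcp_pos: [0.5395, -0.3076, 0.0308]
eef_rot: [-180.0, -0.0, 0.5]
ft_force: [-0.1, 1.5, 1.2]
grip_width: 0.0642
time: 3.45
tcp_pos: [0.5395, -0.3076, 0.0308]
eef_rot: [-180.0, -0.0, 0.5]
ft_force: [-0.6, 1.0, 1.4]
grip_width: 0.0643
time: 3.82
tcp_pos: [0.5395, -0.3079, 0.0309]
eef_rot: [180.0, -0.0, 0.4]
ft_force: [-0.2, -0.6, 3.3]
grip_width: 0.0633
time: 4.2
tcp_pos: [0.5396, -0.3082, 0.031]
eef_rot: [180.0, -0.0, 0.4]
ft_force: [-0.4, -2.3, 4.5]
grip_width: 0.0624
```

```bash
python3 -m jog '[[[0.01,0,-0.002,0,0,0.005,0.28],[0.02,0,-0.002,0,0,0.01,0.28],[0.03,0,-0.002,0,0,0.016,0.28],[0.04,-0.01,-0.002,0,0,0.022,0.28],[0.05,-0.02,-0.002,0,0,0.028,0.28],[0.06,-0.035,-0.002,0,0,0.034,0.28],[0.07,-0.05,-0.002,0,0,0.04,0.28],[0.08,-0.065,-0.002,0,0,0.046,0.28],[0.09,-0.08,-0.002,0,0,0.052,0.28],[0.1,-0.1,-0.002,0,0,0.06,0.28],[0.11,-0.12,-0.002,0,0,0.067,0.28],[0.12,-0.14,-0.002,0,0,0.067,0.28],[0.125,-0.155,-0.002,0,0,0.067,0.28],[0.125,-0.167,-0.002,0,0,0.067,0.28],[0.125,-0.167,-0.002,0,0,0.067,0.28]]]' 20
python3 - <<'E'
from h import *
s=sense(); print(s['tcp_pos'],s['eef_rot'],s['ft_force'])
im=snapshot('wrist'); cv2.imwrite('pics/w2.png',im); t=snapshot('top'); cv2.imwrite('pics/t2.png',t)
c=cv2.resize(t[150:250,140:330],None,fx=4,fy=4,interpolation=cv2.INTER_CUBIC)
cv2.imwrite('pics/w2c.png',np.vstack([cv2.resize(im[40:280,0:300],None,fx=2,fy=2)[:400],cv2.resize(c,(600,316))[:200]])if 0 else cv2.resize(im,(800,600)))
E
```

```text
time: 6.08
tcp_pos: [0.6013, -0.2238, 0.032]
eef_rot: [180.0, -0.0, -5.6]
ft_force: [-0.5, -0.7, -1.7]
grip_width: 0.0617
[ 0.60131262 -0.22383568  0.03203176] [ 1.79968317e+02 -3.39695727e-02 -5.57357487e+00] [-0.5352789  -0.66959067 -1.68731636]
```

View pics/w2c.png

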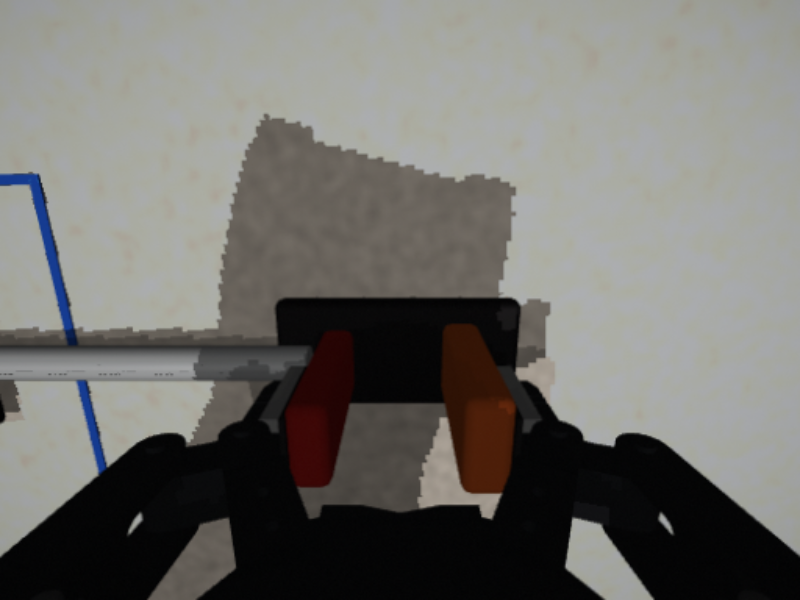

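The shaft lies parallel to the tool, so the reacher follows well. Next I check the jaws against the vial line in the top view.

```bash
python3 - <<'E'
from h import *
t=cv2.imread('pics/t2.png'); cv2.imwrite('pics/t2c.png',cv2.resize(t[160:230,150:290],None,fx=5.5,fy=5.5,interpolation=cv2.INTER_CUBIC))
E
```

```text
(no output)
```

View pics/t2c.png

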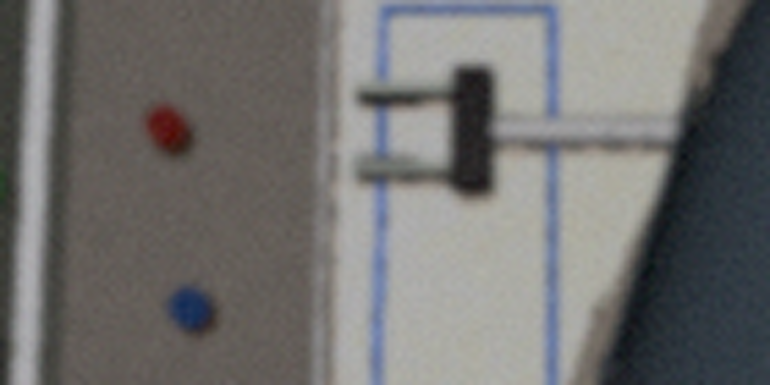

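Jaws are at crop rows 96 and 165 (middle 130), the red cap is at row 127, and the shaft runs parallel to the lane. That is aligned to within about 2 mm, so I go in with a 1.5 mm lateral correction.

```bash
python3 -m jog '[[[0.001,-0.01,0,0,0,0,0.28],[0.003,-0.03,0,0,0,0,0.28],[0.003,-0.05,0,0,0,0,0.28],[0.003,-0.07,0,0,0,0,0.28],[0.003,-0.09,0,0,0,0,0.28],[0.003,-0.11,0,0,0,0,0.28],[0.003,-0.13,0,0,0,0,0.28],[0.003,-0.15,0,0,0,0,0.28],[0.003,-0.17,0,0,0,0,0.28],[0.003,-0.185,0,0,0,0,0.28],[0.003,-0.2,0,0,0,0,0.28],[0.003,-0.215,0,0,0,0,0.28],[0.003,-0.228,0,0,0,0,0.28],[0.003,-0.228,0,0,0,0,0.28]]]' 20
python3 - <<'E'
from h import *
s=sense(); print(s['tcp_pos'],s['eef_rot'],s['ft_force'])
t=snapshot('top'); cv2.imwrite('pics/t3.png',t); w=snapshot('side'); cv2.imwrite('pics/s3.png',w)
cv2.imwrite('pics/t3c.png',np.vstack([cv2.resize(t[160:220,150:270],(720,360),interpolation=cv2.INTER_CUBIC),cv2.resize(w[130:170,210:330],(720,240),interpolation=cv2.INTER_CUBIC)]))
E
```

```text
time: 7.92
tcp_pos: [0.6141, -0.1106, 0.032]
eef_rot: [180.0, -0.0, -5.6]
ft_force: [-0.3, 0.1, -2.3]
grip_width: 0.0613
[ 0.61405779 -0.11059023  0.0320134 ] [ 1.79960584e+02 -4.91525656e-02 -5.56893781e+00] [-0.30328551  0.14706208 -2.34133018]
```

View pics/t3c.png

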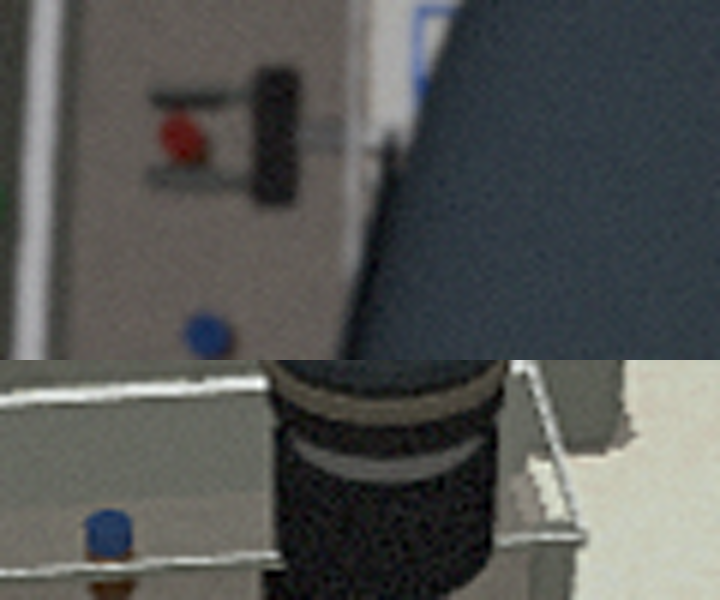

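The vial stands between both jaws (rows 98 and 178, vial at (182,138)). Now I squeeze in steps, first within the range that is surely free.

```bash

python3 -m jog '[[[0,0,0,0,0,0,0.29],[0,0,0,0,0,0,0.3],[0,0,0,0,0,0,0.31],[0,0,0,0,0,0,0.32],[0,0,0,0,0,0,0.32],[0,0,0,0,0,0,0.32]]]' 20
python3 -m jog '[[[0,0,0,0,0,0,0.33],[0,0,0,0,0,0,0.34],[0,0,0,0,0,0,0.35],[0,0,0,0,0,0,0.35],[0,0,0,0,0,0,0.35]]]' 20
python3 -m jog '[[[0,0,0,0,0,0,0.36],[0,0,0,0,0,0,0.37],[0,0,0,0,0,0,0.37],[0,0,0,0,0,0,0.37],[0,0,0,0,0,0,0.37]]]' 20
for i in 1 2; do python3 -c "
from h import *
s=sense();print(s['grip_width'],s['ft_force'],s['wrist_torque'],s['effort'])"; done
```

```text
time: 8.78
tcp_pos: [0.6141, -0.1112, 0.0322]
eef_rot: [180.0, -0.1, -5.6]
ft_force: [-0.6, -1.4, 0.9]
grip_width: 0.0578
time: 9.4
tcp_pos: [0.6143, -0.1115, 0.0325]
eef_rot: [179.9, -0.1, -5.6]
ft_force: [-1.2, -4.1, 6.0]
grip_width: 0.0557
time: 10.02
tcp_pos: [0.6144, -0.1119, 0.0328]
eef_rot: [179.9, -0.1, -5.6]
ft_force: [-0.7, -4.0, 5.6]
grip_width: 0.0541
0.05414063475968339 [-0.71536639 -3.96337621  5.64832523] [-0.57426137  0.24263736  0.06281844] [ 2.63062589e+00 -6.73373580e+01  2.84535706e+01 -3.42275044e-01
  1.04509346e+00  2.42611847e-02]
0.05414063475968339 [-0.71536639 -3.96337621  5.64832523] [-0.57426137  0.24263736  0.06281844] [ 2.63062589e+00 -6.73373580e+01  2.84535706e+01 -3.42275044e-01
  1.04509346e+00  2.42611847e-02]
```

```bash

python3 -m jog '[[[0,0,0,0,0,0,0.38],[0,0,0,0,0,0,0.38],[0,0,0,0,0,0,0.38],[0,0,0,0,0,0,0.38]]]' 20
python3 -m jog '[[[0,0,0,0,0,0,0.39],[0,0,0,0,0,0,0.39],[0,0,0,0,0,0,0.39],[0,0,0,0,0,0,0.39]]]' 20
python3 -m jog '[[[0,0,0,0,0,0,0.40],[0,0,0,0,0,0,0.4],[0,0,0,0,0,0,0.4],[0,0,0,0,0,0,0.40]]]' 20
python3 - <<'E'
from h import *
t=snapshot('top'); cv2.imwrite('pics/t4.png',t)
def prof(f,u0,u1,v0,v1):
    g=cv2.cvtColor(cv2.imread(f),cv2.COLOR_BGR2GRAY).astype(float)[v0:v1,u0:u1]; return g.mean(1).round(0).astype(int).tolist()
for f in('pics/t3.png','pics/t4.png'): print(prof(f,184,190,172,194))
E
```

```text
time: 10.52
tcp_pos: [0.6145, -0.112, 0.0329]
eef_rot: [179.9, -0.1, -5.6]
ft_force: [-0.3, -4.0, 4.8]
grip_width: 0.0532
time: 11.02
tcp_pos: [0.6146, -0.1121, 0.0331]
eef_rot: [179.9, -0.2, -5.6]
ft_force: [-1.0, -3.3, 5.5]
grip_width: 0.052
time: 11.52
tcp_pos: [0.6146, -0.1122, 0.0332]
eef_rot: [179.8, -0.2, -5.6]
ft_force: [-1.5, -4.1, 5.1]
grip_width: 0.0511
[91, 85, 77, 62, 51, 58, 74, 90, 92, 88, 85, 80, 80, 80, 82, 78, 73, 69, 63, 68, 79, 90]
[92, 91, 92, 89, 84, 71, 62, 53, 62, 76, 82, 80, 78, 78, 78, 78, 74, 66, 64, 74, 86, 90]
```

```bash

python3 -m jog '[[[0,0,0,0,0,0,0.405],[0,0,0,0,0,0,0.405],[0,0,0,0,0,0,0.405]]]' 20
python3 -m jog '[[[0,0,0,0,0,0,0.41],[0,0,0,0,0,0,0.41],[0,0,0,0,0,0,0.41]]]' 20
python3 -m jog '[[[0,0,0,0,0,0,0.415],[0,0,0,0,0,0,0.415],[0,0,0,0,0,0,0.415]]]' 20
python3 -c "
from h import *
g=[]
for i in range(4): snapshot('top'); s=sense(); g.append([s['grip_width']*1e3,*s['ft_force']])
print(np.round(g,2))"
```

```text
time: 11.95
tcp_pos: [0.6147, -0.1123, 0.0333]
eef_rot: [179.8, -0.2, -5.6]
ft_force: [-1.4, -3.4, 5.1]
grip_width: 0.051
time: 12.32
tcp_pos: [0.6147, -0.1124, 0.0334]
eef_rot: [179.8, -0.2, -5.6]
ft_force: [-3.0, -2.7, 5.8]
grip_width: 0.0505
time: 12.7
tcp_pos: [0.6147, -0.1125, 0.0335]
eef_rot: [179.8, -0.2, -5.7]
ft_force: [-0.2, -4.5, 6.6]
grip_width: 0.05
[[50.12 -1.1  -3.63  5.63]
 [49.91 -1.51 -3.68  4.15]
 [49.98 -1.13 -3.18  5.2 ]
 [50.1  -1.32 -3.7   5.85]]
```

```bash
cat > m.py <<'E'
from h import *
g=[]
for i in range(4): t=snapshot('top'); s=sense(); g.append([s['grip_width']*1e3,*s['ft_force'],*s['wrist_torque']])
print('AVG',np.mean(g,0).round(2))
p=cv2.cvtColor(t,cv2.COLOR_BGR2GRAY).astype(float)[172:194,184:190].mean(1).round(0).astype(int); print(p.tolist())
E
python3 -m jog '[[[0,0,0,0,0,0,0.42],[0,0,0,0,0,0,0.42],[0,0,0,0,0,0,0.42]]]' 20|tail -1; python3 m.py
python3 -m jog '[[[0,0,0,0,0,0,0.425],[0,0,0,0,0,0,0.425],[0,0,0,0,0,0,0.425]]]' 20|tail -1; python3 m.py
python3 -m jog '[[[0,0,0,0,0,0,0.43],[0,0,0,0,0,0,0.43],[0,0,0,0,0,0,0.43]]]' 20 |tail -1; python3 m.py
```

```text
grip_width: 0.0498
AVG [ 4.984e+01 -1.090e+00 -3.930e+00  5.430e+00 -4.600e-01  2.600e-01
  2.000e-02]
[90, 89, 91, 91, 85, 76, 66, 57, 58, 71, 81, 80, 78, 77, 78, 76, 72, 66, 62, 72, 85, 91]
grip_width: 0.0495
AVG [ 4.95e+01 -1.32e+00 -3.84e+00  5.50e+00 -3.70e-01  2.60e-01  1.00e-02]
[91, 90, 90, 89, 85, 77, 66, 58, 59, 71, 80, 80, 78, 79, 77, 76, 74, 65, 61, 71, 85, 90]
grip_width: 0.049
AVG [ 4.907e+01 -1.590e+00 -3.640e+00  5.620e+00 -2.800e-01  2.400e-01
 -1.000e-02]
[90, 91, 90, 89, 86, 76, 68, 58, 58, 73, 80, 81, 79, 80, 79, 76, 71, 64, 61, 72, 86, 89]
```

By feel: the moving jaw stopped shifting in the image after about 0.42 (0.02 px moved against 0.25 px expected), and the width now lags its command by 0.3 mm. So both jaws are on the vial, with a pinch of about 4–6 N. Now I relieve the downward pad load.

```bash

python3 -m jog '[[[0,0,-0.001,0,0,0,0.43],[0,0,-0.002,0,0,0,0.43],[0,0,-0.002,0,0,0,0.43]]]' 20; python3 m.py
```

```text
time: 15.0
tcp_pos: [0.6147, -0.1122, 0.0343]
eef_rot: [179.9, -0.2, -5.6]
ft_force: [-0.1, 0.7, -1.4]
grip_width: 0.0487
AVG [ 4.871e+01 -4.000e-02  3.000e-01 -2.150e+00  1.000e-02 -3.000e-02
 -6.000e-02]
[92, 91, 91, 88, 84, 78, 65, 58, 59, 74, 81, 81, 78, 78, 80, 76, 72, 65, 63, 72, 84, 90]
```

```bash

python3 -m jog '[[[0,0,0,0,0,0,0.425],[0,0,0,0,0,0,0.425],[0,0,0,0,0,0,0.425]]]' 20; python3 m.py
python3 -m jog '[[[0,0.003,0,0,0,0,0.425],[0,0.008,0,0,0,0,0.425],[0,0.016,0,0,0,0,0.425],[0,0.026,0,0,0,0,0.425],[0,0.036,0,0,0,0,0.425],[0,0.04,0,0,0,0,0.425],[0,0.04,0,0,0,0,0.425]]]' 20; python3 m.py
python3 - <<'E'
from h import *
for f in('t4','now'):
    t=snapshot('top') if f=='now' else cv2.imread('pics/t4.png')
    h=cv2.cvtColor(t,cv2.COLOR_BGR2HSV); m=((h[...,0]<6)|(h[...,0]>172))&(h[...,1]>130)&(h[...,2]>50); m[:170]=0;m[200:]=0;m[:,:160]=0;m[:,240:]=0
    print(f,np.argwhere(m).mean(0)[::-1],m.sum())
cv2.imwrite('pics/t5.png',t)
E
```

```text
time: 15.58
tcp_pos: [0.6146, -0.1124, 0.0344]
eef_rot: [179.8, -0.2, -5.6]
ft_force: [-0.8, -0.5, -2.1]
grip_width: 0.0494
AVG [ 4.897e+01  4.000e-02 -5.000e-02 -2.290e+00 -8.000e-02  2.000e-02
 -1.000e-02]
[91, 91, 89, 90, 85, 75, 66, 57, 59, 70, 81, 79, 77, 76, 79, 76, 72, 66, 61, 73, 85, 90]
time: 16.65
tcp_pos: [0.6126, -0.1325, 0.0345]
eef_rot: [179.8, -0.2, -5.7]
ft_force: [-0.6, 0.8, -1.9]
grip_width: 0.0488
AVG [ 4.934e+01 -3.200e-01 -4.000e-02 -2.540e+00 -1.900e-01  1.000e-02
 -1.000e-02]
[93, 92, 92, 92, 87, 80, 67, 54, 44, 40, 44, 42, 44, 44, 47, 53, 62, 65, 63, 77, 87, 94]
t4 [179.95121951 182.46341463] 41
now [186.51282051 182.82051282] 39
```

The vial moves with the jaws (+6.6 px, about 18 mm). The reacher is nearly lifted (Fz −2.4 N), so I lower it slightly and draw it out to the middle of the zone.

```bash

python3 -m jog '[[[0,0.005,0.0005,0,0,0,0.425],[0,0.015,0.001,0,0,0,0.425],[0,0.03,0.001,0,0,0,0.425],[0,0.045,0.001,0,0,0,0.425],[0,0.06,0.001,0,0,0,0.425],[0,0.075,0.001,0,0,0,0.425],[0,0.09,0.001,0,0,0,0.425],[0,0.105,0.001,0,0,0,0.425],[0,0.12,0.001,0,0,0,0.425],[0,0.135,0.001,0,0,0,0.425],[0,0.15,0.001,0,0,0,0.425],[0,0.165,0.001,0,0,0,0.425],[0,0.18,0.001,0,0,0,0.425],[0,0.195,0.001,0,0,0,0.425],[0,0.21,0.001,0,0,0,0.425],[0,0.225,0.001,0,0,0,0.425],[0,0.24,0.001,0,0,0,0.425],[0,0.255,0.001,0,0,0,0.425],[0,0.268,0.001,0,0,0,0.425],[0,0.272,0.001,0,0,0,0.425]]]' 20
python3 -m jog '[[[0,0,0,0,0,0,0.425],[0,0,0,0,0,0,0.425]]]' 20
python3 - <<'E'
from h import *
print(sense()['ft_force'])
t=snapshot('top');w=snapshot('side');cv2.imwrite('pics/t6.png',t);cv2.imwrite('pics/s6.png',w)
cv2.imwrite('pics/v6.png',np.vstack([cv2.resize(t[155:225,180:320],(760,380),interpolation=cv2.INTER_CUBIC),cv2.resize(w[170:220,210:350],(760,216) if 0 else (600,214),interpolation=cv2.INTER_CUBIC).repeat(1,0) if 0 else cv2.resize(w[170:210,210:350],(760,217),interpolation=cv2.INTER_CUBIC)]))
E
```

```text
time: 19.4
tcp_pos: [0.5992, -0.268, 0.0343]
eef_rot: [179.8, -0.2, -5.7]
ft_force: [0.0, 0.2, -1.8]
grip_width: 0.0493
time: 19.65
tcp_pos: [0.5993, -0.268, 0.0344]
eef_rot: [179.8, -0.2, -5.7]
ft_force: [0.5, -0.4, -1.5]
grip_width: 0.0488
[ 0.52402408 -0.41519517 -1.52044635]
```

View pics/v6.png

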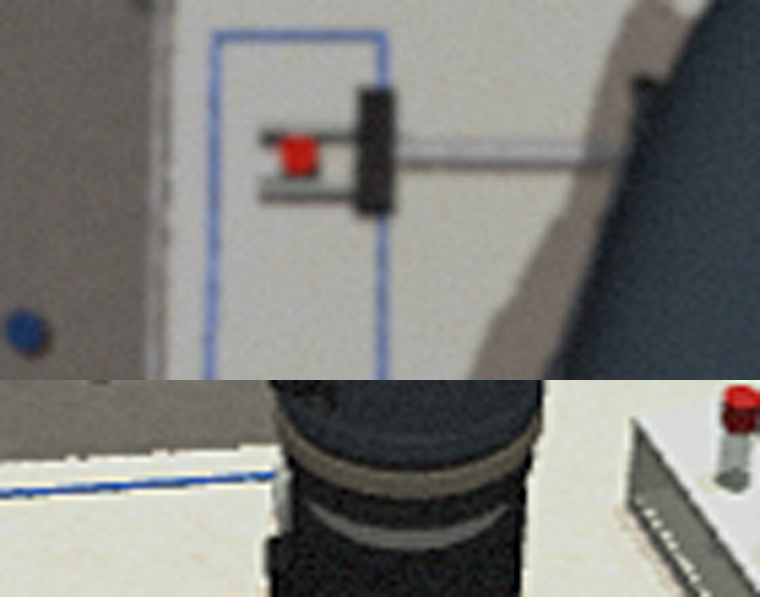

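The vial is standing and pinched at mid-zone (crop (299,155); outline columns 213–383). I lower it to rest, then release slowly.

```bash

python3 -m jog '[[[0,0,0.001,0,0,0,0.425],[0,0,0.002,0,0,0,0.425],[0,0,0.0025,0,0,0,0.425],[0,0,0.0025,0,0,0,0.425]]]' 20
python3 -m jog '[[[0,0,0,0,0,0,0.42],[0,0,0,0,0,0,0.415],[0,0,0,0,0,0,0.41],[0,0,0,0,0,0,0.40],[0,0,0,0,0,0,0.39],[0,0,0,0,0,0,0.38],[0,0,0,0,0,0,0.37],[0,0,0,0,0,0,0.36],[0,0,0,0,0,0,0.34],[0,0,0,0,0,0,0.32],[0,0,0,0,0,0,0.3],[0,0,0,0,0,0,0.28],[0,0,0,0,0,0,0.26],[0,0,0,0,0,0,0.24],[0,0,0,0,0,0,0.22],[0,0,0,0,0,0,0.2],[0,0,0,0,0,0,0.1],[0,0,0,0,0,0,0],[0,0,0,0,0,0,0],[0,0,0,0,0,0,0]]]' 20
python3 -m jog '[[[0,0,-0.03,0,0,0,0],[0,0,-0.08,0,0,0,0],[0,0,-0.16,0,0,0,0],[0,0,-0.26,0,0,0,0],[0,0,-0.36,0,0,0,0],[0,0,-0.4,0,0,0,0],[0,0,-0.4,0,0,0,0]]]' 20
python3 -m jog '[[[-0.1,0.1,0,0,0,0,0],[-0.2,0.2,0,0,0,0,0],[-0.3,0.2,0,0,0,0,0],[-0.4,0.2,0,0,0,0,0],[-0.4,0.2,0,0,0,0,0],[-0.4,0.2,0,0,0,0,0]]]' 20
python3 - <<'E'
from h import *
t=snapshot('top');w=snapshot('side')
cv2.imwrite('pics/v7.png',np.vstack([cv2.resize(t[155:225,180:360],(800,311),interpolation=cv2.INTER_CUBIC),cv2.resize(w[150:290,130:390],(536,289),interpolation=cv2.INTER_CUBIC) if 0 else cv2.copyMakeBorder(cv2.resize(w[150:290,150:390],(495,289),interpolation=cv2.INTER_CUBIC),0,0,0,305,cv2.BORDER_CONSTANT)]))
h=cv2.cvtColor(t,cv2.COLOR_BGR2HSV); m=((h[...,0]<6)|(h[...,0]>172))&(h[...,1]>130)&(h[...,2]>50); m[:165]=0;m[200:]=0;m[:,:180]=0;m[:,270:]=0
c=np.argwhere(m).mean(0)[::-1]; x=toplane('top',[c],.034)[0,:2]; a=np.radians(84.5); d=x-[.5792,.0365]; print(c,x,d@[np.cos(a),np.sin(a)],d@[-np.sin(a),np.cos(a)])
E
```

```text
time: 20.25
tcp_pos: [0.5996, -0.2679, 0.0337]
eef_rot: [179.8, -0.2, -5.7]
ft_force: [-1.0, -0.2, 5.4]
grip_width: 0.0492
time: 22.75
tcp_pos: [0.5996, -0.2679, 0.0337]
eef_rot: [179.8, -0.2, -5.6]
ft_force: [0.1, -0.1, 0.3]
grip_width: 0.0851
time: 23.62
tcp_pos: [0.5996, -0.2676, 0.2364]
eef_rot: [179.7, -0.5, -5.6]
ft_force: [-1.0, 0.2, 0.2]
grip_width: 0.0852
time: 24.38
tcp_pos: [0.3908, -0.3474, 0.235]
eef_rot: [179.7, -0.5, -5.7]
ft_force: [-0.1, 0.0, 0.1]
grip_width: 0.0855
[234.66666667 183.16666667] [ 0.61796876 -0.03929692] -0.07173214589464201 -0.04585509181085269
```

View pics/v7.png

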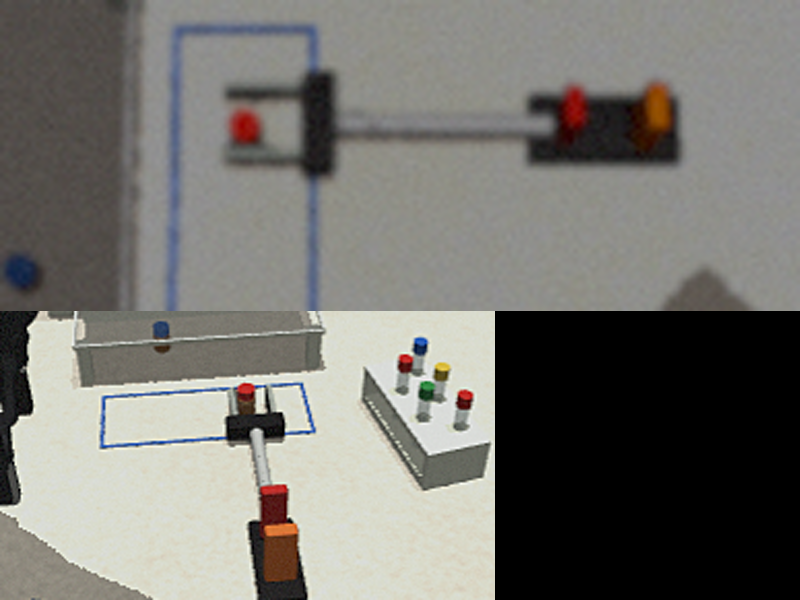

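The vial stands in the zone at analyser (−0.072, −0.046). The moving jaw is open and clear of it, the reacher is on its base and the hand is away, so I hand in.

```bash
python3 -c "
from workcell import sign_off,sense
print(sense()['ft_force'],sign_off())"
```

```text
the job is handed in; nothing more can be done
[ 0.13554224  0.05312167 -0.36599376] None
```

I drew the red-capped vial out with the reacher, and it now stands in the blue zone. I have handed the job in; it gives no verdict.

- **Pinch:** I closed the trigger in small steps until the moving jaw stopped shifting in the top view at about 14 mm of trigger travel. I then backed off a little to leave an estimated 5–6 N on the vial. No reading gives the pinch directly. The 0.3 mm finger lag I had also taken as a sign of contact vanished once I relieved the downward load on the grip, so the estimate rests mainly on the image.
- **Draw-out:** The vial followed the jaws from under the cover to mid-zone. The reacher was partly lifted at first, with about 2.4 N upward on the wrist, so I lowered it slightly on the way out. I set it down fully before letting go.
- **Last checks:** In the final pictures the vial is upright at analyser x = −0.072 m, y = −0.046 m, inside the outline. The moving jaw is clear of it and the reacher stands on its base. The hand is open and away with wrist force near zero, and the clock read about 24 s.
- **Other objects:** The blue vial and rack looked undisturbed, but I did not measure them. I did not check the bottle at the end, though no move went near it at its height. I saw no sign of contact with the analyser.

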